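Clamp the casting mould shut

ROBOT

A 6-joint arm with a two-finger parallel gripper is mounted at the origin on the work surface. World frame = base frame: x ahead of the robot, y to its left, z up, the work surface at z = 0. Lengths are in m, angles in rad, forces in N, time in s.
With the tool pointing down it reaches from about 0.35 to 0.975 m from the base axis. Payload 4.9 kg.
Tool frame: the origin (TCP) lies on the centre line of the jaws, within the pads' length; the fingertips stand 14 mm ahead of it and the grasp point (between the pads) lies 5 mm behind it; z points along the fingers, y is the line along which they close (so a half turn about z gives the same grasp; the last joint's range is limited). The gripper opens to 85 mm and grips with 20 to 120 N. Pads are 22 mm wide; open, the fingers measure 114 mm over their backs; the gripper's body (76 mm by 85 mm) begins 54 mm behind the grasp point. The pads swing forward as they close: fully open they stand 13 mm farther back than shut.
Start: joints at [-1.399, 0.053, 1.613, -0, 1.476, -0.119], TCP at [0.179, -0.599, 0.245] pointing down, gripper open.
Joint ranges: [-3.01, 3.01], [-1.01, 2.22], [0.06, 2.58], [-1.02, 4.17], [0.09, 2.62], [-3.14, 3.14]. Speed limits (rad/s): [2.57, 2.57, 3.14, 3.14, 3.14, 3.14].

INTERFACE

Orientations are given as a unit quaternion [w, x, y, z].
In Python, from plant import * gives the robot as it stands.
- The arm moves only by the tool send_rows, never from a script. Its argument "steps" is a list of rows, each an object with "translation": the shift along the tool's x, y, z in cm, a list of three; "delta_rot": the turn, a rotation vector about the tool's x, y, z in rad, a list of three; "jaw": the finger opening in cm, from 0 to 8.54. In form: [{"translation": [dx, dy, dz], "delta_rot": [rx, ry, rz], "jaw": jaw}, ...]. A call has exactly 8 rows; each row is the pose to reach, as a shift and turn from the pose commanded when the call began, along the tool's axes at that moment; what a row does not reach only later rows make up. A row lasts 1/10 s, in which the tool goes at most 50 mm and 8.59 degrees, less where a joint would pass 70% of its speed; a pose out of reach is approached as far as the arm can. A call with a gripper value outside its range is refused whole. The fingers move at their own pace and stop on an object; the grip force is fixed at half the most. Time passes only in rows, so rows that repeat a pose let the fingers close, or fill a call up. It gives the time, the measured TCP pose, the force, the opening and the grip force at its end, in the units of the state.
- state(): the state, without advancing time (a new reading comes with each control period).
- grab_frame(name): name is "side" or "top" or "wrist"; returns a dict with "pixels" (400x640x3 uint8, blue, green, red), "range_z" (400x640 float32, m along the optical axis (not along the pixel's ray), 0 where there is no reading), "fx", "fy", "cx", "cy" (pixels), "rvec" (rotation vector, rad) and "tvec" (3), from world to camera coordinates, as OpenCV has them. Camera axes: x right, y down, z forward; pixel columns grow to the right and rows downward; lengths in m; the calibration is good to about 2 mm. A picture is of the moment at which its call begins.
- job_done(): hands the job in; it is judged then, once.
The state is a dict: "time": time; "joint_pos": joint angles; "joint_vel": joint speeds; "joint_efforts": joint torques, N m; "tool_pos": TCP position; "tool_rot": TCP orientation; "contact_force": force on the tool from outside, world axes, zero at the start; "ft_torque": the same for the moment, N m; "gripper_width": opening from 0.0 (shut) to 1.0 (fully open); "grasp_force": force on a finger pad.
Only numpy, scipy, OpenCV 4.12 (cv2) and the standard library are available. Lean on these libraries where they do the work, as an engineer would, in place of code of your own. Each camera call takes 0.05 s, during which the arm holds its last target. There are 200 camera calls.

TASK

Get the plaster mould ready for casting: with a finger, swing the aluminium clamp strap over the mould until it is fully home against its stop, and only then push the red cam lever all the way down so that the mould is clamped. Only push the strap and the lever, without forcing them, and pick nothing up; leave the mould seated in its fixture and the pottery things around it where they are, and finish clear of everything.

Things in the scene. Friction and masses are not known exactly. Their poses are not given: they have to be found in the camera images.
- fixture: Plywood clamp fixture fixed to the table, board 235 x 140 x 18 mm. Origin on the table under the mould's middle, z up. Strap pivot post at local (+90, 0) mm, the side away from the robot. Dark keeper post 22 x 50 mm at (-85, +12), 98 mm high; its stop lug (y +18 to +34) is 127 mm high. Home, the strap lies along local -x from the pivot, over the mould, against the lug.
- strap (a joint): Swing angle (rad) of the strap: 0 = home against its hard stop; grows as it swings out to the fixture's local -y side (counter-clockwise from above), at most 1.5. Starts between 0.6 and 1.1; friction about 0.22 N m; stays where it is left. At angle q the strap points from the pivot along fixture-local (-cos q, -sin q).
- strap_pivot (a point): On the strap's upright pivot axis at the strap's mid-height, 111 mm above the table; frame turns with the strap, -x towards its free end. The strap is a level aluminium bar 36 mm wide, 18 mm thick (102 to 120 mm above the table); free end 180 mm from the pivot, painted yellow. The lever's cam sits in a slot of the strap, 90 mm from the pivot.
- strap_push (a point): Point to push on the strap: on its outer side face (the one that looks away from home, along the strap's own -y), mid-height, 145 mm from the pivot and 18 mm off the centre line. With the strap home there is 14 mm between its underside and the mould's top.
- lever (a joint): Angle (rad) of the red-gripped cam lever on the strap: 0 = upright, 1.5 = fully down on its hard stop, almost level along the strap, end over the strap's pivot post. Starts between 0.25 and 0.6, leaning towards that post; friction about 0.35 N m (4 to 6 N at its grip), more over the last part as its cam presses on the mould; bears 80 N; stays where it is left.
- lever_pivot (a point): Centre of the lever's level hinge pin, in the strap 90 mm from the strap's pivot axis, 111 mm above the table. Its frame turns with the lever: z along the lever to its end, y along the pin. With the lever upright x points to the strap's pivot post; the lever goes down towards that side.
- lever_push (a point): Point to push on the lever: on the red grip's pushed face (facing away from the strap's pivot post when upright, the top face, 141 mm above the table, when down); in the lever's frame 82 mm along z and 30 mm along -x from the pin. The red grip is 28 mm wide, 12 mm thick, 58 to 100 mm along z; the cranked steel arm below it is 18 mm wide.
- mould: Closed two-part white plaster mould, 108 x 98 x 70 mm, dark seam around it, loose (up to 1 kg) between low wooden cheeks of the fixture. Origin: middle of its underside, 18 mm above the table; its top is 88 mm above the table. To be left where it stands.
- jar: White lidded jar, 66 mm across, 90 mm tall, on the table on the fixture's +y side; origin under its centre. Not to be disturbed.
- pinch_pot: Grey-brown clay-coloured bowl, 72 mm across, 45 mm tall, on the table on the fixture's -y side, low enough for the strap to pass over it; origin under its centre. Not to be disturbed.
- loop_tool: Trimming tool with wooden handle and wire loops at both ends, 204 mm long, 18 mm high, lying beyond the fixture; origin under its middle, x along it. Not to be disturbed.
- slip_mug: Blue mug, 80 mm across, 90 mm tall, on the robot's right; origin under its centre. Not to be disturbed.
- bisque_cup: Pinkish cup, 74 mm across, 80 mm tall, on the robot's left; origin under its centre. Not to be disturbed.
- tile_stack: Pinkish tile block, 90 x 90 x 30 mm, on the robot's right; origin under its centre. Not to be disturbed.
- glaze_brush: Flat brush, 200 mm long, 42 mm wide, 20 mm high, lying on the robot's left; x along it. Not to be disturbed.
Not all that is in view belongs to the job. What is shaped like the mould but turquoise or yellow is not meant.

How it is judged:
On the way, in this order (a step that is already met when the one before it is completed fails the run):
1. the strap is swung home over the mould while the lever is still up (value of joint strap below 0.05 rad and value of joint lever below 0.9 rad), for 0.2 s.
2. the cam lever is pushed fully down with the strap home (value of joint strap below 0.05 rad and value of joint lever above 1.4 rad), for 0.2 s.
At the end, for the whole second after the job is handed in: Strap within 0.05 rad of its stop, lever past 1.4 rad (within 0.1 rad of fully down) and at rest with its cam pressing on the mould (over 1 N), mould within 8 mm of where it stood and level, every other loose thing within 30 mm of where it stood (all of step 2 and velocity of joint lever between -0.05 and 0.05 rad/s and contact force between lever and mould above 1 N and distance of mould from where it was at the start of the episode below 0.008 m and angle between mould's own z axis and vertical below 0.05 rad and distance of each of jar, pinch_pot, loop_tool, slip_mug, bisque_cup, tile_stack, glaze_brush from where it was at the start of the episode below 0.03 m); the robot touches nothing.
It fails at once if the lever is pushed down before the strap is home (value of joint strap above 0.1 rad and value of joint lever above 0.9 rad).
It fails at once if the mould is lifted or pushed out of place (distance of mould from where it was at the start of the episode above 0.012 m or angle between mould's own z axis and vertical above 0.1 rad or height (world z) of mould above 0.024 m).
It fails at once if a bystander is lifted, knocked or pushed away (distance of any of jar, pinch_pot, loop_tool, slip_mug, bisque_cup, tile_stack, glaze_brush from where it was at the start of the episode above 0.04 m or height (world z) of any of jar, pinch_pot, loop_tool, slip_mug, bisque_cup, tile_stack, glaze_brush above 0.02 m).
It fails at once if the strap or the lever is forced (pushed with over 80 N) (contact force between the fingers and strap above 80 N or contact force between the fingers and lever above 80 N).
It also fails if it takes over 51 s, if anything falls off the work surface, if the arm or the gripper's body presses on something with over 40 N, if the wrist force passes 120 N, or if a joint passes its speed limit or range.

## Working session

There is one attempt and no reset: what is moved stays moved. The work goes in short steps, Python scripts to look and compute and a tool call to move; the robot and the scene stay as the last step left them, time stands still between calls to the robot, and variables do not carry over. Pictures are saved under pics/ and viewed, at most 10 in all, crops included, and the job is handed in when it is done.

Besides the shell and the picture viewer there is one more tool, called after "Emit:" by a JSON object that holds its "api" and its "payload", one argument or row to a line. send_rows: Moves the arm, as the interface text tells. Its arguments: {"type":"object","properties":{"steps":{"type":"array","items":{"type":"object","properties":{"translation":{"type":"array","items":{"type":"number"}},"delta_rot":{"type":"array","items":{"type":"number"}},"jaw":{"type":"number"}}}}},"required":["steps"]}

```bash
mkdir -p pics && ls && cat > h.py <<'E'
from plant import *
import numpy as np, cv2
def cloud(f):
    h,w=f["range_z"].shape; v,u=np.mgrid[:h,:w]; z=f["range_z"]
    P=np.stack([(u-f["cx"])/f["fx"]*z,(v-f["cy"])/f["fy"]*z,z],-1)
    R=cv2.Rodrigues(np.array(f["rvec"],float))[0]; 
    return (P-np.array(f["tvec"],float).ravel())@R
E
python3 - <<'E'
from h import *
import pickle
for n in("top","side"):
    f=grab_frame(n); cv2.imwrite(f"pics/{n}0.png",f["pixels"]); pickle.dump(f,open(n+"0.pkl","wb"))
    P=cloud(f); print(n,np.array(f["tvec"]).ravel(),np.median(f["range_z"]),(f["range_z"]>0).mean())
s=state();print(s["time"],s["tool_pos"],s["tool_rot"],s["contact_force"])
E
```

```text
pics
top [0.00439618 0.47938166 1.35651239] 1.4130754 0.99589453125
side [0.43764562 0.17508738 1.60607807] 2.1161056 0.9960234375
0.1 [ 0.17911777 -0.59821952  0.24418765] [-9.42575377e-04  9.89447530e-01  1.44888565e-01 -1.04510184e-05] [-0.0080575  -0.33177663 -0.31713416]
```

View pics/top0.png

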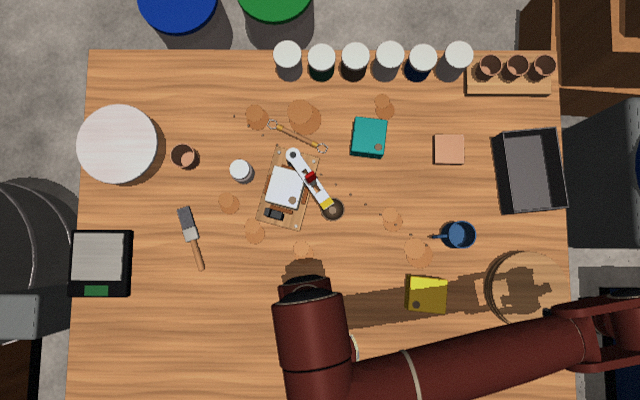

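View pics/side0.png

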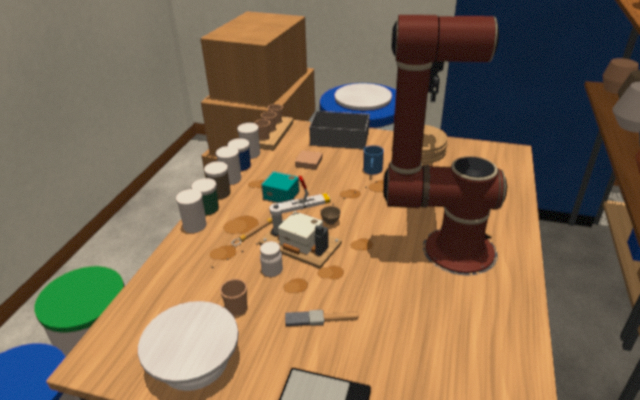

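The top view shows the white mould in its fixture at (285,187), with turquoise (370,137) and yellow (428,293) lookalikes. The strap runs from its pivot at (292,155) to the yellow end at (328,205). The red lever is at (311,177), the jar at (241,171), and the pinch pot at (332,209) under the strap end. The side view agrees: strap around (300,203), lever (304,185), keeper (321,236). I take the white mould, and will measure it and make a close crop.

```bash
cat > m.py <<'E'
from h import *
import sys
def meas(f,box=None):
    P=cloud(f); hsv=cv2.cvtColor(f["pixels"],cv2.COLOR_BGR2HSV); H,S,V=[hsv[...,i] for i in range(3)]
    x,y,z=P[...,0],P[...,1],P[...,2]
    reg=(f["range_z"]>0)&(x>.45)&(x<.95)&(y>-.25)&(y<.25)
    return P,H,S,V,z,reg
E
python3 - <<'E'
from m import *
import pickle
for n in("top","side"):
    f=pickle.load(open(n+"0.pkl","rb")); P,H,S,V,z,reg=meas(f)
    print(n)
    if n=="top":
        for u,v in [(292,155),(285,187),(328,205),(311,177),(274,213),(332,209),(241,171),(300,165),(297,135)]: print((u,v),P[v,u].round(3),f["pixels"][v,u])
    fx0=P[187,285] if n=="top" else fx0
    near=reg&(np.hypot(P[...,0]-fx0[0],P[...,1]-fx0[1])<.2)
    m={"yellow":near&(H>20)&(H<35)&(S>150)&(z>.09)&(z<.14),
       "red":near&((H<6)|(H>174))&(S>150)&(z>.12),
       "mouldtop":near&(S<60)&(V>120)&(z>.078)&(z<.095),
       "strap":near&(z>.112)&(z<.128)&(S<60)&(V>90),
       "keeper":near&(V<70)&(z>.09)&(z<.135)}
    for k,a in m.items():
        if a.sum()<3: print(k,a.sum());continue
        Q=P[a];r=cv2.minAreaRect(Q[:,:2].astype(np.float32)*1000)
        print(k,a.sum(),np.median(Q,0).round(4),"rect",np.round(r[0],0),np.round(r[1],0),round(r[2],1), "z",Q[:,2].min().round(3),Q[:,2].max().round(3))
    y0,x0=(110,225) if n=="top" else (150,230)
    cv2.imwrite(f"pics/{n}_crop.png",cv2.resize(f["pixels"][y0:y0+130,x0:x0+130],None,fx=4.5,fy=4.5,interpolation=cv2.INTER_CUBIC))
E
```

```text
top
(292, 155) [ 0.317 -0.007  1.403] [65 64 67]
(285, 187) [0.492 0.104 0.088] [223 218 214]
(328, 205) [ 0.438 -0.02   0.123] [ 91 196 214]
(311, 177) [0.504 0.026 0.206] [15 11 80]
(274, 213) [0.416 0.133 0.1  ] [77 80 75]
(332, 209) [ 0.437 -0.034 -0.001] [107 129 153]
(241, 171) [0.538 0.232 0.091] [214 213 211]
(300, 165) [0.551 0.06  0.119] [219 215 211]
(297, 135) [0.663 0.075 0.019] [ 88 130 179]
yellow 13 [ 0.4544 -0.0227  0.1185] rect [455. -21.] [14.  7.] 88.8 z 0.114 0.123
red 80 [0.5049 0.0286 0.209 ] rect [506.  29.] [19. 24.] 35.2 z 0.179 0.221
mouldtop 1246 [0.5063 0.1185 0.0884] rect [505. 155.] [206. 106.] 81.0 z 0.079 0.095
strap 569 [0.5399 0.054  0.1198] rect [526.  42.] [179.  41.] 36.5 z 0.113 0.127
keeper 29 [0.576  0.0773 0.1201] rect [539.  61.] [102.  40.] 42.8 z 0.101 0.129
side
yellow 3 [ 0.4529 -0.0249  0.122 ] rect [454. -23.] [8. 2.] 81.4 z 0.121 0.122
red 23 [0.5043 0.036  0.2097] rect [506.  33.] [12. 19.] 43.3 z 0.18 0.22
mouldtop 722 [0.5078 0.1259 0.0892] rect [506. 155.] [204. 109.] 81.6 z 0.079 0.095
strap 414 [0.5327 0.0499 0.1204] rect [528.  40.] [175.  50.] 35.8 z 0.112 0.128
keeper 0
```

View pics/top_crop.png

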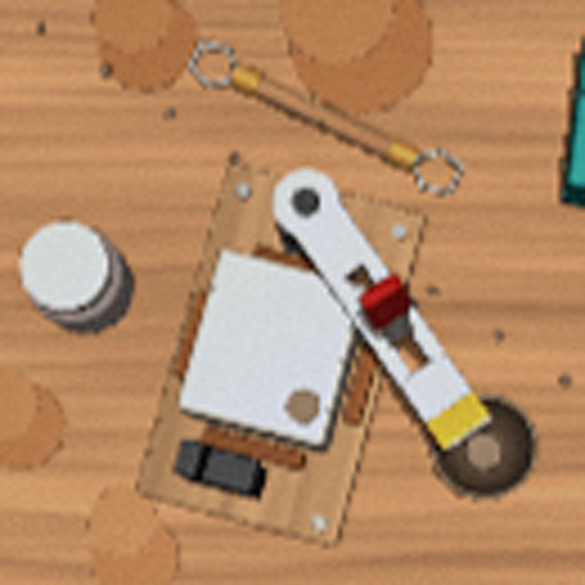

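The crop shows the strap pivot bolt at crop (304,201), i.e. full-picture (292.6,154.7). The strap's yellow end is centred near (464,428), i.e. (328.1,205.1). The mould is white with a dark seam, the keeper is at (220,467) crop, and the lever grip is red: the right object. Next I fix the fixture frame.

```bash
cat > geo.py <<'E'
from h import *
import pickle
f=pickle.load(open("top0.pkl","rb"))
R=cv2.Rodrigues(np.array(f["rvec"],float))[0]; t=np.array(f["tvec"],float).ravel(); C=-R.T@t
def ray(px,py,z,crop=True):
    u,v=(225+(px+.5)/4.5-.5,110+(py+.5)/4.5-.5) if crop else (px,py)
    d=R.T@np.array([(u-f["cx"])/f["fx"],(v-f["cy"])/f["fy"],1]); return (C+d*(z-C[2])/d[2])
E
python3 - <<'E'
from geo import *
pv=ray(304,201,.122); tip=ray(464,428,.12)
print("pivot",pv.round(4),"tip",tip.round(4),"len",np.hypot(*(tip-pv)[:2]).round(4))
b=np.array([ray(*p,.018) for p in [(228,165),(425,212),(335,542),(143,490)]]);c=b.mean(0)
d=(b[0]+b[1]-b[2]-b[3])[:2]; yb=np.arctan2(d[1],d[0]); print("board",b.round(3).tolist(),"c",c.round(4),"yaw",yb,[np.hypot(*(b[i]-b[i-1])[:2]).round(3) for i in range(4)])
m=np.array([ray(*p,.088) for p in [(226,250),(356,312),(322,445),(181,407)]]); 
e=(m[0]-m[3])[:2]; print("mould left edge yaw",np.arctan2(e[1],e[0]),"len",np.hypot(*e)); e=(m[3]-m[2])[:2];print("front edge yaw",np.arctan2(-e[0],e[1]),np.hypot(*e), "mid diag",((m[3]+m[2])/2).round(4))
# keeper post top
sd=pickle.load(open("side0.pkl","rb"))
for y in (yb,):
    ex=np.array([np.cos(y),np.sin(y)]); o=pv[:2]-.09*ex; print("origin from pivot",o,"strap q",np.arctan2(*(pv-tip)[[1,0]])-y)
# depth checks: strap pixels above .112 -> PCA dir
P=cloud(f); x=P
s=(P[...,2]>.114)&(P[...,2]<.126)&(np.hypot(P[...,0]-pv[0],P[...,1]-pv[1])<.185)
Q=P[s][:,:2].astype(np.float32); vx=cv2.fitLine(Q,cv2.DIST_HUBER,0,.001,.001).ravel(); print("strap line",vx, np.arctan2(vx[1],vx[0]))
rd=ray(385,303,.205); print("red",rd, P[177,311])
mo=(abs(P[...,2]-.088)<.004)&(np.hypot(P[...,0]-.5,P[...,1]-.1)<.09); r=cv2.minAreaRect(P[mo][:,:2].astype(np.float32)*1000); print(r)
E
```

```text
pivot [0.5817 0.0824 0.122 ] tip [ 0.4385 -0.0192  0.12  ] len 0.1756
board [[0.628, 0.142, 0.018], [0.596, 0.007, 0.018], [0.371, 0.066, 0.018], [0.405, 0.195, 0.018]] c [0.5    0.1025 0.018 ] yaw -0.24528352810088075 [np.float64(0.229), np.float64(0.139), np.float64(0.232), np.float64(0.134)]
mould left edge yaw -0.25885651291729644 len 0.10573383061700893
front edge yaw -0.25780867897792875 0.09381435347513983 mid diag [0.4421 0.1166 0.088 ]
origin from pivot [0.49441513 0.10430005] strap q 0.8625843596157428
strap line [0.814387   0.58032215 0.5183016  0.04187651] 0.6191242
red [0.50391979 0.02831229 0.205     ] [0.50358638 0.02607556 0.20626047]
((480.61248779296875, 108.35983276367188), (97.80255889892578, 131.57913208007812), 75.53560638427734)
```

```bash
cat > plan.py <<'E'
from h import *
from scipy.spatial.transform import Rotation as Rn
O=np.array([.4946,.1047]); Y=-.255; PV=np.array([.5817,.0822])
def shift(p,yaw,tilt=0):
    s=state(); q=np.array(s["tool_rot"]); A=Rn.from_quat(q[[1,2,3,0]])
    T=Rn.from_euler("z",yaw)*Rn.from_euler("x",np.pi)
    print("shift cm",(A.inv().apply(np.array(p)-s["tool_pos"])*100).round(2),"rot",(A.inv()*T).as_rotvec().round(3))
def strap_pt(r,off,a):  # a = world direction of strap's x, off outward (-y)
    return PV-r*np.array([np.cos(a),np.sin(a)])+off*np.array([np.sin(a),-np.cos(a)])
E
python3 - <<'E'
from plan import *
a=.617; p=strap_pt(.158,.055,a);print(p); shift([*p,.244],a); 
s=state();q=np.array(s["tool_rot"]);print(Rn.from_quat(q[[1,2,3,0]]).as_matrix().round(3))
E
```

```text
[ 0.48465487 -0.05407635]
shift cm [ 44.87 -43.37   0.11] rot [-0.002 -0.001 -0.326]
[[ 0.958  0.287 -0.   ]
 [ 0.287 -0.958  0.002]
 [ 0.    -0.002 -1.   ]]
```

Emit:
{"api": "send_rows", "payload": {
  "steps": [
    {"translation": [3,-2.9,0],"delta_rot": [0,0,-0.04],"jaw": 0},
    {"translation": [6,-5.8,0],"delta_rot": [0,0,-0.08],"jaw": 0},
    {"translation": [9,-8.7,0],"delta_rot": [0,0,-0.12],"jaw": 0},
    {"translation": [12,-11.6,0],"delta_rot": [0,0,-0.16],"jaw": 0},
    {"translation": [15,-14.5,0],"delta_rot": [0,0,-0.2],"jaw": 0},
    {"translation": [18,-17.4,0],"delta_rot": [0,0,-0.24],"jaw": 0},
    {"translation": [21,-20.3,0],"delta_rot": [0,0,-0.28],"jaw": 0},
    {"translation": [24,-23.2,0],"delta_rot": [0,0,-0.326],"jaw": 0}
  ]
}}

```text
time: 0.9
tool_pos: [0.3429, -0.3059, 0.2448]
tool_rot: [-0.0, 0.953, 0.304, -0.0]
contact_force: [1.3, 0.5, -0.1]
gripper_width: -0.001
grasp_force: 0.0
```

```bash
python3 - <<'E'
from plan import *
a=.617; p=strap_pt(.158,.055,a);shift([*p,.244],a);print(state()["tool_pos"],state()["contact_force"])
E
```

```text
shift cm [ 26.15 -12.31   0.09] rot [-0.    -0.     0.001]
[ 0.34292002 -0.30590739  0.24482124] [ 1.29476905  0.49545136 -0.12468602]
```

Emit:
{"api": "send_rows", "payload": {
  "steps": [
    {"translation": [4,-1.9,0],"delta_rot": [0,0,0],"jaw": 0},
    {"translation": [8,-3.8,0],"delta_rot": [0,0,0],"jaw": 0},
    {"translation": [12,-5.7,0],"delta_rot": [0,0,0],"jaw": 0},
    {"translation": [16,-7.6,0],"delta_rot": [0,0,0],"jaw": 0},
    {"translation": [20,-9.5,0],"delta_rot": [0,0,0],"jaw": 0},
    {"translation": [24,-11.3,0],"delta_rot": [0,0,0],"jaw": 0},
    {"translation": [26.1,-12.3,0],"delta_rot": [0,0,0],"jaw": 0},
    {"translation": [26.1,-12.3,0],"delta_rot": [0,0,0],"jaw": 0}
  ]
}}

```text
time: 1.7
tool_pos: [0.4849, -0.0539, 0.2447]
tool_rot: [-0.001, 0.952, 0.306, -0.0]
contact_force: [-0.4, -0.4, -0.3]
gripper_width: -0.002
grasp_force: 0.0
```

```bash
python3 - <<'E'
from plan import *
import pickle
a=.617; p=strap_pt(.158,.055,a);shift([*p,.117],a)
f=grab_frame("wrist"); cv2.imwrite("pics/w1.png",f["pixels"]); pickle.dump(f,open("w1.pkl","wb"))
E
```

```text
shift cm [-0.02  0.02 12.77] rot [-0.001  0.     0.004]
```

View pics/w1.png

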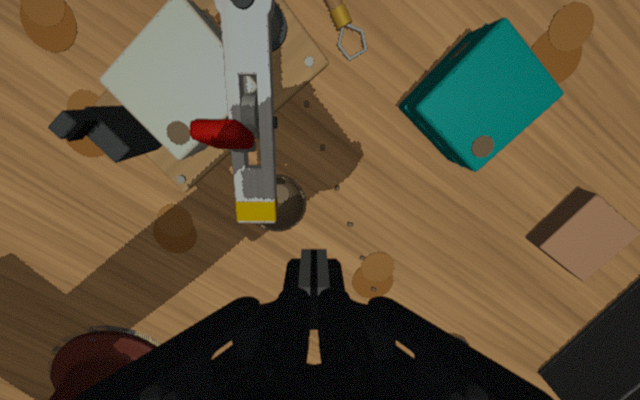

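The wrist view shows the strap vertical in the picture, so the tool is aligned with it. Its yellow end is at (256,211), the red lever at (222,133), the keeper at (100,130), and the closed fingers at (314,270), right of the strap's outer side. I check positions against this second view.

```bash
python3 - <<'E'
from plan import *
import pickle
f=pickle.load(open("w1.pkl","rb"));P=cloud(f)
def ray(u,v,z):
    R=cv2.Rodrigues(np.array(f["rvec"],float))[0];C=-R.T@np.array(f["tvec"],float).ravel()
    d=R.T@np.array([(u-f["cx"])/f["fx"],(v-f["cy"])/f["fy"],1]);return C+d*(z-C[2])/d[2]
for u,v in[(256,211),(245,175),(235,60),(100,145),(68,126),(160,80),(205,130),(240,135)]:print((u,v),P[v,u].round(4))
l,r,e=ray(236,221,.12),ray(276,221,.12),ray(256,221.5,.12);print(l,r,np.hypot(*(l-r)[:2]),e,"pred tip",strap_pt(.18,0,.617))
l,r=ray(222,50,.12),ray(270,50,.12);print("strap near pivot mid",(l+r)/2,np.hypot(*(l-r)[:2]))
m=(l+r)/2-e;print("dir",np.arctan2(m[1],m[0])); 
print("pivot est",e[:2]+.18*np.array([np.cos(.617),np.sin(.617)]))
# fingertips
print("finger", P[262,308],P[262,322])
E
```

```text
(256, 211) [ 0.4453 -0.0176  0.1197]
(245, 175) [0.4681 0.0081 0.1194]
(235, 60) [0.5418 0.062  0.1194]
(100, 145) [0.4072 0.1324 0.0975]
(68, 126) [0.4219 0.145  0.1263]
(160, 80) [0.4874 0.1167 0.087 ]
(205, 130) [0.5082 0.033  0.2133]
(240, 135) [0.5163 0.0169 0.2116]
[ 0.42630332 -0.00782527  0.12      ] [ 0.44777075 -0.03775524  0.12      ] 0.03683278133119994 [ 0.43661495 -0.02305583  0.12      ] pred tip [ 0.43488878 -0.02194636]
strap near pivot mid [0.55273718 0.05856587 0.12      ] 0.03674293061440013
dir 0.6126660511904091
pivot est [0.58342617 0.08109054]
finger [ 0.49235535 -0.04515769  0.24787133] [ 0.49633958 -0.05052932  0.24805187]
```

The views agree within 2 mm (strap width 37, top 0.120). Descending beside the strap.

Emit:
{"api": "send_rows", "payload": {
  "steps": [
    {"translation": [0,0,2],"delta_rot": [0,0,0],"jaw": 0},
    {"translation": [0,0,4.5],"delta_rot": [0,0,0],"jaw": 0},
    {"translation": [0,0,7],"delta_rot": [0,0,0],"jaw": 0},
    {"translation": [0,0,9],"delta_rot": [0,0,0],"jaw": 0},
    {"translation": [0,0,11],"delta_rot": [0,0,0],"jaw": 0},
    {"translation": [0,0,12.2],"delta_rot": [0,0,0],"jaw": 0},
    {"translation": [0,0,12.7],"delta_rot": [0,0,0],"jaw": 0},
    {"translation": [0,0,12.7],"delta_rot": [0,0,0],"jaw": 0}
  ]
}}

```text
time: 2.55
tool_pos: [0.4839, -0.0568, 0.1179]
tool_rot: [-0.0, 0.953, 0.303, -0.0]
contact_force: [0.0, -0.4, 0.0]
gripper_width: 0.001
grasp_force: 0.0
```

```bash
sed -i 's/PV=.*/PV=np.array([.5825,.0817])/' plan.py && python3 - <<'E'
from plan import *
print(state()["contact_force"])
for a in np.linspace(.617,-.255,13): print(round(a,3),end=" ");shift([*strap_pt(.158,.034,a),.117],a)
E
```

```text
[ 0.03024627 -0.42142351  0.04971138]
0.617 shift cm [ 0.25 -2.2   0.09] rot [-0.001  0.001 -0.001]
0.544 shift cm [ 0.05 -3.35  0.09] rot [-0.001  0.001  0.072]
0.472 shift cm [-0.08 -4.52  0.09] rot [-0.001  0.001  0.144]
0.399 shift cm [-0.11 -5.69  0.1 ] rot [-0.001  0.001  0.217]
0.326 shift cm [-0.06 -6.87  0.1 ] rot [-0.001  0.001  0.29 ]
0.254 shift cm [ 0.07 -8.03  0.1 ] rot [-0.     0.001  0.362]
0.181 shift cm [ 0.29 -9.19  0.1 ] rot [-0.     0.001  0.435]
0.108 shift cm [  0.59 -10.32   0.1 ] rot [-0.     0.001  0.508]
0.036 shift cm [  0.97 -11.43   0.1 ] rot [-0.     0.001  0.58 ]
-0.037 shift cm [  1.43 -12.51   0.1 ] rot [-0.     0.001  0.653]
-0.11 shift cm [  1.97 -13.55   0.1 ] rot [-0.     0.001  0.726]
-0.182 shift cm [  2.59 -14.56   0.1 ] rot [-0.     0.001  0.798]
-0.255 shift cm [  3.27 -15.51   0.1 ] rot [-0.     0.001  0.871]
```

Emit:
{"api": "send_rows", "payload": {
  "steps": [
    {"translation": [0.2,-1.2,0],"delta_rot": [0,0,0],"jaw": 0},
    {"translation": [0.2,-2.2,0],"delta_rot": [0,0,0],"jaw": 0},
    {"translation": [0.1,-2.8,0],"delta_rot": [0,0,0.04],"jaw": 0},
    {"translation": [0,-3.6,0],"delta_rot": [0,0,0.09],"jaw": 0},
    {"translation": [-0.1,-4.5,0],"delta_rot": [0,0,0.144],"jaw": 0},
    {"translation": [-0.1,-5.7,0],"delta_rot": [0,0,0.217],"jaw": 0},
    {"translation": [0,-6.9,0],"delta_rot": [0,0,0.29],"jaw": 0},
    {"translation": [0,-8,0],"delta_rot": [0,0,0.362],"jaw": 0}
  ]
}}

```text
time: 3.35
tool_pos: [0.4383, 0.0096, 0.1195]
tool_rot: [0.001, 0.992, 0.126, 0.001]
contact_force: [1.2, -0.3, 0.0]
gripper_width: 0.001
grasp_force: 0.7
```

```bash
python3 - <<'E'
from plan import *
print(state()["contact_force"])
for a in np.linspace(.254,-.255,8): print(round(a,3),end=" ");shift([*strap_pt(.158,.034,a),.117],a)
f=grab_frame("wrist"); cv2.imwrite("pics/w2.png",f["pixels"])
E
```

```text
[ 1.18060138 -0.26640925  0.00978635]
0.254 shift cm [-0.04  0.05  0.25] rot [ 0.002 -0.003 -0.001]
0.181 shift cm [-0.24 -1.11  0.25] rot [ 0.002 -0.003  0.071]
0.109 shift cm [-0.36 -2.28  0.24] rot [ 0.001 -0.003  0.144]
0.036 shift cm [-0.4  -3.45  0.24] rot [ 0.001 -0.003  0.217]
-0.037 shift cm [-0.35 -4.63  0.24] rot [ 0.001 -0.003  0.29 ]
-0.11 shift cm [-0.22 -5.79  0.24] rot [ 0.001 -0.003  0.362]
-0.182 shift cm [-0.   -6.95  0.24] rot [ 0.001 -0.003  0.435]
-0.255 shift cm [ 0.3  -8.08  0.24] rot [ 0.001 -0.003  0.508]
```

View pics/w2.png

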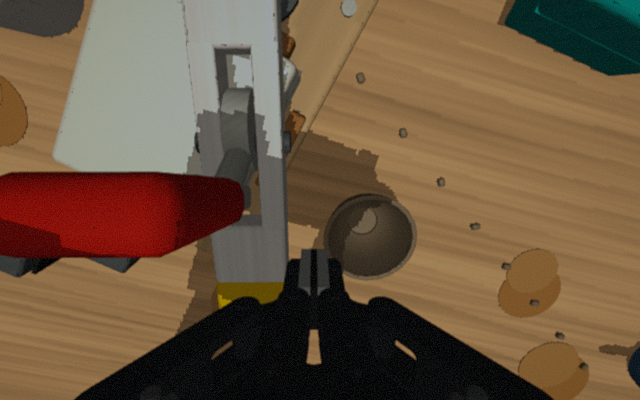

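The wrist view shows the strap turning with the fingers (touching at about (290,270)), still parallel to the tool. The mould's white top is now left of it at (130,80), and the red lever at (120,210) and pot at (370,235) are clear. Continuing.

Emit:
{"api": "send_rows", "payload": {
  "steps": [
    {"translation": [-0.2,-0.9,0.1],"delta_rot": [0,0,0.06],"jaw": 0},
    {"translation": [-0.3,-1.9,0.2],"delta_rot": [0,0,0.12],"jaw": 0},
    {"translation": [-0.4,-2.9,0.2],"delta_rot": [0,0,0.18],"jaw": 0},
    {"translation": [-0.4,-3.8,0.2],"delta_rot": [0,0,0.24],"jaw": 0},
    {"translation": [-0.3,-4.7,0.2],"delta_rot": [0,0,0.3],"jaw": 0},
    {"translation": [-0.2,-5.6,0.2],"delta_rot": [0,0,0.35],"jaw": 0},
    {"translation": [-0.1,-6.3,0.2],"delta_rot": [0,0,0.4],"jaw": 0},
    {"translation": [0,-6.8,0.2],"delta_rot": [0,0,0.43],"jaw": 0}
  ]
}}

```text
time: 4.2
tool_pos: [0.4212, 0.0751, 0.1172]
tool_rot: [0.0, 0.996, -0.087, 0.001]
contact_force: [1.2, -1.1, -0.2]
gripper_width: -0.0
grasp_force: 0.7
```

```bash
python3 - <<'E'
from plan import *
print(state()["contact_force"])
for a in np.linspace(-.182,-.282,5): print(round(a,3),end=" ");shift([*strap_pt(.158,.034,a),.117],a)
f=grab_frame("wrist");print(-cv2.Rodrigues(np.array(f["rvec"],float))[0].T@np.array(f["tvec"],float).ravel())
E
```

```text
[ 1.24092835 -1.14441009 -0.16733188]
-0.182 shift cm [-0.05 -0.16  0.02] rot [ 0.    -0.002  0.008]
-0.207 shift cm [-0.13 -0.56  0.02] rot [ 0.    -0.002  0.033]
-0.232 shift cm [-0.2  -0.96  0.01] rot [ 0.    -0.002  0.058]
-0.257 shift cm [-0.26 -1.36  0.01] rot [ 0.    -0.002  0.083]
-0.282 shift cm [-0.3  -1.76  0.01] rot [ 0.    -0.002  0.108]
[0.50377494 0.06076296 0.24544505]
```

Slow final approach to the stop, watching the force.

Emit:
{"api": "send_rows", "payload": {
  "steps": [
    {"translation": [0,-0.2,0],"delta_rot": [0,0,0.01],"jaw": 0},
    {"translation": [-0.1,-0.4,0],"delta_rot": [0,0,0.02],"jaw": 0},
    {"translation": [-0.1,-0.6,0],"delta_rot": [0,0,0.035],"jaw": 0},
    {"translation": [-0.1,-0.8,0],"delta_rot": [0,0,0.05],"jaw": 0},
    {"translation": [-0.2,-0.9,0],"delta_rot": [0,0,0.06],"jaw": 0},
    {"translation": [-0.2,-1.0,0],"delta_rot": [0,0,0.065],"jaw": 0},
    {"translation": [-0.2,-1.1,0],"delta_rot": [0,0,0.07],"jaw": 0},
    {"translation": [-0.2,-1.2,0],"delta_rot": [0,0,0.075],"jaw": 0}
  ]
}}

```text
time: 5.05
tool_pos: [0.4209, 0.0869, 0.1163]
tool_rot: [0.0, 0.992, -0.125, -0.0]
contact_force: [-0.9, -1.8, 0.9]
gripper_width: 0.002
grasp_force: 0.7
```

Emit:
{"api": "send_rows", "payload": {
  "steps": [
    {"translation": [0,-0.05,0],"delta_rot": [0,0,0],"jaw": 0},
    {"translation": [0,-0.1,0],"delta_rot": [0,0,0],"jaw": 0},
    {"translation": [0,-0.15,0],"delta_rot": [0,0,0],"jaw": 0},
    {"translation": [0,-0.2,0],"delta_rot": [0,0,0],"jaw": 0},
    {"translation": [0,-0.25,0],"delta_rot": [0,0,0],"jaw": 0},
    {"translation": [0,-0.3,0],"delta_rot": [0,0,0],"jaw": 0},
    {"translation": [0,-0.3,0],"delta_rot": [0,0,0],"jaw": 0},
    {"translation": [0,-0.3,0],"delta_rot": [0,0,0],"jaw": 0}
  ]
}}

```text
time: 5.85
tool_pos: [0.4214, 0.0891, 0.1161]
tool_rot: [0.001, 0.992, -0.125, -0.001]
contact_force: [-3.5, -5.1, 1.8]
gripper_width: -0.0
grasp_force: 2.8
```

Emit:
{"api": "send_rows", "payload": {
  "steps": [
    {"translation": [0,-0.05,0],"delta_rot": [0,0,0],"jaw": 0},
    {"translation": [0,-0.1,0],"delta_rot": [0,0,0],"jaw": 0},
    {"translation": [0,-0.15,0],"delta_rot": [0,0,0],"jaw": 0},
    {"translation": [0,-0.2,0],"delta_rot": [0,0,0],"jaw": 0},
    {"translation": [0,-0.25,0],"delta_rot": [0,0,0],"jaw": 0},
    {"translation": [0,-0.3,0],"delta_rot": [0,0,0],"jaw": 0},
    {"translation": [0,-0.3,0],"delta_rot": [0,0,0],"jaw": 0},
    {"translation": [0,-0.3,0],"delta_rot": [0,0,0],"jaw": 0}
  ]
}}

```text
time: 6.65
tool_pos: [0.4215, 0.0894, 0.1162]
tool_rot: [0.005, 0.992, -0.125, -0.001]
contact_force: [-6.8, -16.2, 5.2]
gripper_width: 0.002
grasp_force: 8.6
```

```bash
python3 - <<'E'
from plan import *
print(state()["contact_force"]);
for a in(-.24,-.255): shift([*strap_pt(.158,.0325,a),.117],a)
f=grab_frame("wrist"); cv2.imwrite("pics/w3.png",f["pixels"]);P=cloud(f)
import pickle; pickle.dump(f,open("w3.pkl","wb"))
E
```

```text
[ -6.75559078 -16.18302387   5.19478915]
shift cm [ 0.02  0.17 -0.08] rot [ 0.01   0.002 -0.01 ]
shift cm [-0.03 -0.07 -0.08] rot [0.01  0.002 0.005]
```

View pics/w3.png

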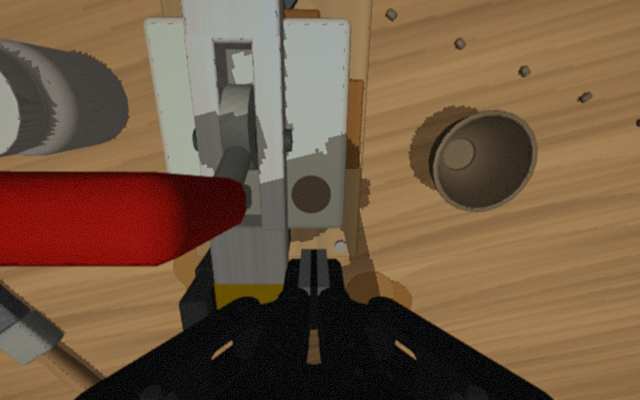

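Force rose to 17 N with no further movement and the strap lies square over the mould at (250,150), so it is home. The bowl (485,160) and mould are undisturbed, and the lever is still up (red, left). Now I back off and plan the lever push.

Emit:
{"api": "send_rows", "payload": {
  "steps": [
    {"translation": [0,0.5,0],"delta_rot": [0,0,0],"jaw": 0},
    {"translation": [0,1.5,0],"delta_rot": [0,0,0],"jaw": 0},
    {"translation": [0,2.5,0],"delta_rot": [0,0,0],"jaw": 0},
    {"translation": [0,2.5,-2.5],"delta_rot": [0,0,0],"jaw": 0},
    {"translation": [0,2.5,-5.5],"delta_rot": [0,0,0],"jaw": 0},
    {"translation": [0,2.5,-8],"delta_rot": [0,0,0],"jaw": 0},
    {"translation": [0,2.5,-9.5],"delta_rot": [0,0,0],"jaw": 0},
    {"translation": [0,2.5,-9.5],"delta_rot": [0,0,0],"jaw": 0}
  ]
}}

```text
time: 7.5
tool_pos: [0.4177, 0.0682, 0.2139]
tool_rot: [-0.0, 0.992, -0.125, 0.003]
contact_force: [0.4, -0.7, -0.8]
gripper_width: 0.001
grasp_force: 0.0
```

```bash
cat >> plan.py <<'E'
def lever_pt(th,back=.011):
    x=.082*np.sin(th)-.03*np.cos(th)-back; z=.111+.082*np.cos(th)+.03*np.sin(th)
    return [*strap_pt(.09-x,0,Y),z+.014]
E
python3 - <<'E'
from plan import *
f=grab_frame("top"); P=cloud(f); H=cv2.cvtColor(f["pixels"],cv2.COLOR_BGR2HSV)
m=((H[...,0]<6)|(H[...,0]>174))&(H[...,1]>150)&(P[...,2]>.14)&(P[...,2]<.23)&(abs(P[...,0]-.5)<.1)&(abs(P[...,1]-.1)<.1)
Q=P[m]; d=Q[:,:2]-PV; e=np.array([np.cos(Y),np.sin(Y)]); x=.09+d@e; y=d@np.array([-e[1],e[0]])
print("red n",m.sum(),"x",np.percentile(x,[2,50,98]).round(4),"y",np.percentile(y,[2,50,98]).round(4),"z",np.percentile(Q[:,2],[2,50,98]).round(4))
L=Q[:,2]
for lo in np.arange(.16,.22,.01):
    k=(L>=lo)&(L<lo+.01)
    if k.sum()>1: print(lo.round(2),k.sum(),x[k].min().round(4),np.median(x[k]).round(4))
shift([*strap_pt(.09+.05,0,Y),.209],Y); shift(lever_pt(.25),Y)
for th in np.arange(.25,1.56,.1): print(round(th,2),lever_pt(th))
E
```

```text
red n 20 x [-0.0013  0.0023  0.0056] y [-0.0127  0.0021  0.0107] z [0.2095 0.2146 0.2193]
0.21 18 -0.0017 0.0021
shift cm [ 1.72 -5.47  0.3 ] rot [-0.001 -0.002  0.005]
shift cm [ 4.74 -5.46  0.01] rot [-0.001 -0.002  0.005]
0.25 [np.float64(0.4762696834261182), np.float64(0.10939156351483852), np.float64(0.21187293735790858)]
0.35 [np.float64(0.48470450132027126), np.float64(0.10719281928639984), np.float64(0.21231549667714864)]
0.45 [np.float64(0.4931399337601985), np.float64(0.10499391486138182), np.float64(0.21188562841625644)]
0.55 [np.float64(0.5014916966933434), np.float64(0.10281682096593805), np.float64(0.21058762767679928)]
0.65 [np.float64(0.5096763420652037), np.float64(0.10068329040262028), np.float64(0.20843446365310378)]
0.75 [np.float64(0.517612091604708), np.float64(0.0986146407035657), np.float64(0.20544765004835336)]
0.85 [np.float64(0.5252196539256675), np.float64(0.09663154113276261), np.float64(0.20165703011677732)]
0.95 [np.float64(0.532423016780097), np.float64(0.0947538061655969), np.float64(0.19710047847971968)]
1.05 [np.float64(0.53915020654747), np.float64(0.09300019750916383), np.float64(0.19182352269494216)]
1.15 [np.float64(0.5453340073713444), np.float64(0.09138823664149255), np.float64(0.18587888836031655)]
1.25 [np.float64(0.5509126327579809), np.float64(0.08993402974272939), np.float64(0.17932597229707964)]
1.35 [np.float64(0.5558303429265644), np.float64(0.08865210676750991), np.float64(0.17223024907642923)]
1.45 [np.float64(0.5600380017426694), np.float64(0.08755527626645511), np.float64(0.16466261681925176)]
1.55 [np.float64(0.5634935676702724), np.float64(0.08665449740736755), np.float64(0.1566986888055343)]
```

Emit:
{"api": "send_rows", "payload": {
  "steps": [
    {"translation": [0.3,-1,0],"delta_rot": [0,0,0],"jaw": 0},
    {"translation": [0.6,-2,0],"delta_rot": [0,0,0],"jaw": 0},
    {"translation": [0.9,-3,0.1],"delta_rot": [0,0,0],"jaw": 0},
    {"translation": [1.2,-4,0.2],"delta_rot": [0,0,0],"jaw": 0},
    {"translation": [1.5,-5,0.3],"delta_rot": [0,0,0.005],"jaw": 0},
    {"translation": [1.7,-5.5,0.3],"delta_rot": [0,0,0.005],"jaw": 0},
    {"translation": [1.7,-5.5,0.3],"delta_rot": [0,0,0.005],"jaw": 0},
    {"translation": [1.7,-5.5,0.3],"delta_rot": [0,0,0.005],"jaw": 0}
  ]
}}

```text
time: 8.35
tool_pos: [0.4465, 0.1176, 0.2083]
tool_rot: [0.0, 0.992, -0.127, -0.0]
contact_force: [-0.7, -0.5, -0.4]
gripper_width: -0.003
grasp_force: 0.0
```

```bash
python3 - <<'E'
from plan import *
for th in np.arange(.25,1.56,.1): print(round(th,2),end=" ");shift(lever_pt(th),Y)
f=grab_frame("side");cv2.imwrite("pics/s4.png",cv2.resize(f["pixels"][120:260,220:400],None,fx=4,fy=4,interpolation=cv2.INTER_CUBIC))
E
```

```text
0.25 shift cm [ 3.09  0.04 -0.36] rot [0. 0. 0.]
0.35 shift cm [ 3.96  0.04 -0.4 ] rot [0. 0. 0.]
0.45 shift cm [ 4.83  0.04 -0.36] rot [0. 0. 0.]
0.55 shift cm [ 5.7   0.04 -0.23] rot [0. 0. 0.]
0.65 shift cm [ 6.54  0.04 -0.01] rot [0. 0. 0.]
0.75 shift cm [7.36 0.04 0.28] rot [0. 0. 0.]
0.85 shift cm [8.15 0.04 0.66] rot [0. 0. 0.]
0.95 shift cm [8.89 0.04 1.12] rot [0. 0. 0.]
1.05 shift cm [9.59 0.04 1.65] rot [0. 0. 0.]
1.15 shift cm [10.23  0.04  2.24] rot [0. 0. 0.]
1.25 shift cm [10.8   0.04  2.9 ] rot [0. 0. 0.]
1.35 shift cm [11.31  0.04  3.61] rot [0. 0. 0.]
1.45 shift cm [11.75  0.04  4.36] rot [0. 0. 0.]
1.55 shift cm [12.1   0.04  5.16] rot [0. 0. 0.]
```

View pics/s4.png

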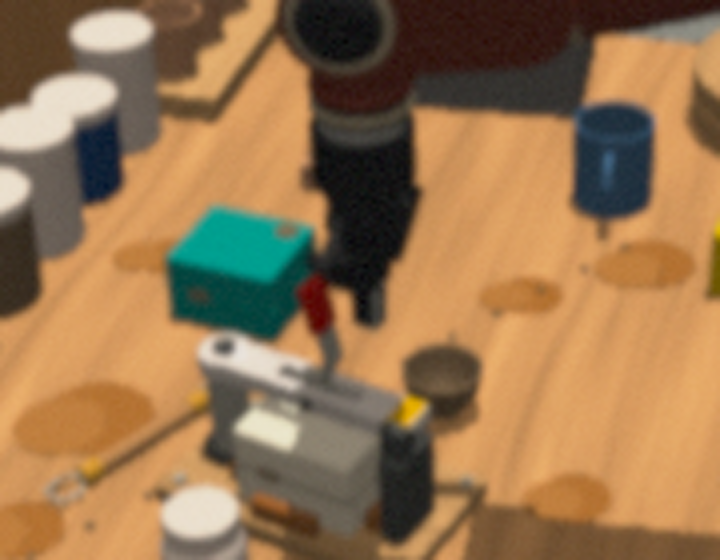

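The side crop shows the strap home against the keeper (yellow end at (405,412)). The red grip is at (318,305) with the fingertips at (370,310) just behind it on the free-end side. Pushing along the lever's arc.

Emit:
{"api": "send_rows", "payload": {
  "steps": [
    {"translation": [1.0,0,-0.2],"delta_rot": [0,0,0],"jaw": 0},
    {"translation": [2.0,0,-0.35],"delta_rot": [0,0,0],"jaw": 0},
    {"translation": [2.8,0,-0.35],"delta_rot": [0,0,0],"jaw": 0},
    {"translation": [3.5,0,-0.35],"delta_rot": [0,0,0],"jaw": 0},
    {"translation": [4.2,0,-0.35],"delta_rot": [0,0,0],"jaw": 0},
    {"translation": [4.9,0,-0.35],"delta_rot": [0,0,0],"jaw": 0},
    {"translation": [5.6,0,-0.25],"delta_rot": [0,0,0],"jaw": 0},
    {"translation": [6.2,0,-0.1],"delta_rot": [0,0,0],"jaw": 0}
  ]
}}

```text
time: 9.2
tool_pos: [0.507, 0.1016, 0.2093]
tool_rot: [0.0, 0.992, -0.127, 0.0]
contact_force: [-2.8, 0.2, 3.1]
gripper_width: 0.002
grasp_force: 2.3
```

```bash
python3 - <<'E'
from plan import *
for th in np.arange(.55,1.56,.1): print(round(th,2),end=" ");shift(lever_pt(th),Y)
E
```

```text
0.55 shift cm [-0.56  0.02 -0.13] rot [ 0. -0. -0.]
0.65 shift cm [0.28 0.02 0.09] rot [ 0. -0. -0.]
0.75 shift cm [1.1  0.02 0.39] rot [ 0. -0. -0.]
0.85 shift cm [1.89 0.02 0.77] rot [ 0. -0. -0.]
0.95 shift cm [2.63 0.02 1.22] rot [ 0. -0. -0.]
1.05 shift cm [3.33 0.02 1.75] rot [ 0. -0. -0.]
1.15 shift cm [3.97 0.02 2.34] rot [ 0. -0. -0.]
1.25 shift cm [4.54 0.02 3.  ] rot [ 0. -0. -0.]
1.35 shift cm [5.05 0.02 3.71] rot [ 0. -0. -0.]
1.45 shift cm [5.49 0.02 4.47] rot [ 0. -0. -0.]
1.55 shift cm [5.84 0.02 5.26] rot [ 0. -0. -0.]
```

Emit:
{"api": "send_rows", "payload": {
  "steps": [
    {"translation": [0.6,0,0.2],"delta_rot": [0,0,0],"jaw": 0},
    {"translation": [1.1,0,0.4],"delta_rot": [0,0,0],"jaw": 0},
    {"translation": [1.6,0,0.65],"delta_rot": [0,0,0],"jaw": 0},
    {"translation": [2.1,0,0.9],"delta_rot": [0,0,0],"jaw": 0},
    {"translation": [2.6,0,1.2],"delta_rot": [0,0,0],"jaw": 0},
    {"translation": [3.1,0,1.55],"delta_rot": [0,0,0],"jaw": 0},
    {"translation": [3.6,0,2.0],"delta_rot": [0,0,0],"jaw": 0},
    {"translation": [4.0,0,2.4],"delta_rot": [0,0,0],"jaw": 0}
  ]
}}

```text
time: 10.0
tool_pos: [0.5467, 0.0913, 0.1859]
tool_rot: [0.0, 0.992, -0.127, 0.002]
contact_force: [-0.7, -1.3, 5.6]
gripper_width: -0.003
grasp_force: 2.8
```

```bash
python3 - <<'E'
from plan import *
for th in np.arange(1.05,1.56,.05): print(round(th,2),end=" ");shift(lever_pt(th),Y)
E
```

```text
1.05 shift cm [-0.77  0.02 -0.59] rot [-0.    -0.003 -0.   ]
1.1 shift cm [-0.44  0.02 -0.3 ] rot [-0.    -0.003 -0.   ]
1.15 shift cm [-0.13  0.02  0.01] rot [-0.    -0.003 -0.   ]
1.2 shift cm [0.16 0.02 0.33] rot [-0.    -0.003 -0.   ]
1.25 shift cm [0.44 0.02 0.66] rot [-0.    -0.003 -0.   ]
1.3 shift cm [0.71 0.02 1.01] rot [-0.    -0.003 -0.   ]
1.35 shift cm [0.95 0.02 1.37] rot [-0.    -0.003 -0.   ]
1.4 shift cm [1.18 0.02 1.75] rot [-0.    -0.003 -0.   ]
1.45 shift cm [1.38 0.02 2.13] rot [-0.    -0.003 -0.   ]
1.5 shift cm [1.57 0.02 2.53] rot [-0.    -0.003 -0.   ]
1.55 shift cm [1.74 0.02 2.93] rot [-0.    -0.003 -0.   ]
```

Emit:
{"api": "send_rows", "payload": {
  "steps": [
    {"translation": [0.3,0,0.5],"delta_rot": [0,0,0],"jaw": 0},
    {"translation": [0.6,0,0.8],"delta_rot": [0,0,0],"jaw": 0},
    {"translation": [0.8,0,1.1],"delta_rot": [0,0,0],"jaw": 0},
    {"translation": [1.0,0,1.4],"delta_rot": [0,0,0],"jaw": 0},
    {"translation": [1.2,0,1.7],"delta_rot": [0,0,0],"jaw": 0},
    {"translation": [1.3,0,2.0],"delta_rot": [0,0,0],"jaw": 0},
    {"translation": [1.4,0,2.2],"delta_rot": [0,0,0],"jaw": 0},
    {"translation": [1.5,0,2.4],"delta_rot": [0,0,0],"jaw": 0}
  ]
}}

```text
time: 10.8
tool_pos: [0.5623, 0.0872, 0.1638]
tool_rot: [0.0, 0.992, -0.127, 0.003]
contact_force: [-0.7, -2.6, 9.7]
gripper_width: 0.0
grasp_force: 4.8
```

Emit:
{"api": "send_rows", "payload": {
  "steps": [
    {"translation": [0,0,0.05],"delta_rot": [0,0,0],"jaw": 0},
    {"translation": [0,0,0.1],"delta_rot": [0,0,0],"jaw": 0},
    {"translation": [0,0,0.15],"delta_rot": [0,0,0],"jaw": 0},
    {"translation": [0,0,0.2],"delta_rot": [0,0,0],"jaw": 0},
    {"translation": [0,0,0.25],"delta_rot": [0,0,0],"jaw": 0},
    {"translation": [0,0,0.25],"delta_rot": [0,0,0],"jaw": 0},
    {"translation": [0,0,0.25],"delta_rot": [0,0,0],"jaw": 0},
    {"translation": [0,0,0.25],"delta_rot": [0,0,0],"jaw": 0}
  ]
}}

```text
time: 11.6
tool_pos: [0.5631, 0.087, 0.1619]
tool_rot: [0.0, 0.992, -0.127, 0.005]
contact_force: [2.1, -3.8, 9.8]
gripper_width: 0.002
grasp_force: 4.8
```

Emit:
{"api": "send_rows", "payload": {
  "steps": [
    {"translation": [0,0,0.05],"delta_rot": [0,0,0],"jaw": 0},
    {"translation": [0,0,0.1],"delta_rot": [0,0,0],"jaw": 0},
    {"translation": [0,0,0.15],"delta_rot": [0,0,0],"jaw": 0},
    {"translation": [0,0,0.2],"delta_rot": [0,0,0],"jaw": 0},
    {"translation": [0,0,0.25],"delta_rot": [0,0,0],"jaw": 0},
    {"translation": [0,0,0.25],"delta_rot": [0,0,0],"jaw": 0},
    {"translation": [0,0,0.25],"delta_rot": [0,0,0],"jaw": 0},
    {"translation": [0,0,0.25],"delta_rot": [0,0,0],"jaw": 0}
  ]
}}

```text
time: 12.4
tool_pos: [0.5638, 0.0869, 0.1604]
tool_rot: [0.0, 0.992, -0.127, 0.006]
contact_force: [1.7, -4.1, 12.4]
gripper_width: -0.0
grasp_force: 5.9
```

Emit:
{"api": "send_rows", "payload": {
  "steps": [
    {"translation": [0,0,0.05],"delta_rot": [0,0,0],"jaw": 0},
    {"translation": [0,0,0.1],"delta_rot": [0,0,0],"jaw": 0},
    {"translation": [0,0,0.15],"delta_rot": [0,0,0],"jaw": 0},
    {"translation": [0,0,0.2],"delta_rot": [0,0,0],"jaw": 0},
    {"translation": [0,0,0.2],"delta_rot": [0,0,0],"jaw": 0},
    {"translation": [0,0,0.2],"delta_rot": [0,0,0],"jaw": 0},
    {"translation": [0,0,0.2],"delta_rot": [0,0,0],"jaw": 0},
    {"translation": [0,0,0.2],"delta_rot": [0,0,0],"jaw": 0}
  ]
}}

```text
time: 13.2
tool_pos: [0.5639, 0.0869, 0.1602]
tool_rot: [0.0, 0.992, -0.127, 0.006]
contact_force: [-3.7, -4.3, 19.2]
gripper_width: -0.004
grasp_force: 9.7
```

Emit:
{"api": "send_rows", "payload": {
  "steps": [
    {"translation": [0,0,0.05],"delta_rot": [0,0,0],"jaw": 0},
    {"translation": [0,0,0.1],"delta_rot": [0,0,0],"jaw": 0},
    {"translation": [0,0,0.15],"delta_rot": [0,0,0],"jaw": 0},
    {"translation": [0,0,0.2],"delta_rot": [0,0,0],"jaw": 0},
    {"translation": [0,0,0.25],"delta_rot": [0,0,0],"jaw": 0},
    {"translation": [0,0,0.25],"delta_rot": [0,0,0],"jaw": 0},
    {"translation": [0,0,0.25],"delta_rot": [0,0,0],"jaw": 0},
    {"translation": [0,0,0.25],"delta_rot": [0,0,0],"jaw": 0}
  ]
}}

```text
time: 14.0
tool_pos: [0.5641, 0.0869, 0.1599]
tool_rot: [0.001, 0.992, -0.127, 0.006]
contact_force: [-8.4, -4.3, 28.9]
gripper_width: -0.002
grasp_force: 14.5
```

Emit:
{"api": "send_rows", "payload": {
  "steps": [
    {"translation": [0,0,-0.3],"delta_rot": [0,0,0],"jaw": 0},
    {"translation": [0,0,-1],"delta_rot": [0,0,0],"jaw": 0},
    {"translation": [0,0,-2.5],"delta_rot": [0,0,0],"jaw": 0},
    {"translation": [0,0,-5],"delta_rot": [0,0,0],"jaw": 0},
    {"translation": [0,0,-8],"delta_rot": [0,0,0],"jaw": 0},
    {"translation": [-3,0,-11],"delta_rot": [0,0,0],"jaw": 0},
    {"translation": [-6,0,-13],"delta_rot": [0,0,0],"jaw": 0},
    {"translation": [-8,0,-13],"delta_rot": [0,0,0],"jaw": 0}
  ]
}}

```text
time: 14.8
tool_pos: [0.4825, 0.1089, 0.2856]
tool_rot: [-0.001, 0.992, -0.127, 0.003]
contact_force: [-0.5, 0.7, 0.9]
gripper_width: -0.0
grasp_force: 0.0
```

```bash
python3 - <<'E'
from plan import *
f=grab_frame("wrist");cv2.imwrite("pics/w5.png",f["pixels"]);P=cloud(f); H=cv2.cvtColor(f["pixels"],cv2.COLOR_BGR2HSV)
m=((H[...,0]<6)|(H[...,0]>174))&(H[...,1]>150)&(P[...,2]>.11)&(P[...,2]<.23)
Q=P[m];d=Q[:,:2]-PV; e=np.array([np.cos(Y),np.sin(Y)]);x=.09+d@e; print(m.sum(),x.min(),x.max(),Q[:,2].min(),Q[:,2].max(), np.polyfit(x,Q[:,2],1))
E
```

```text
1495 0.05731031623965207 0.09666372651254415 0.14167424770843928 0.14880410665191654 [0.06919855 0.14037479]
```

View pics/w5.png

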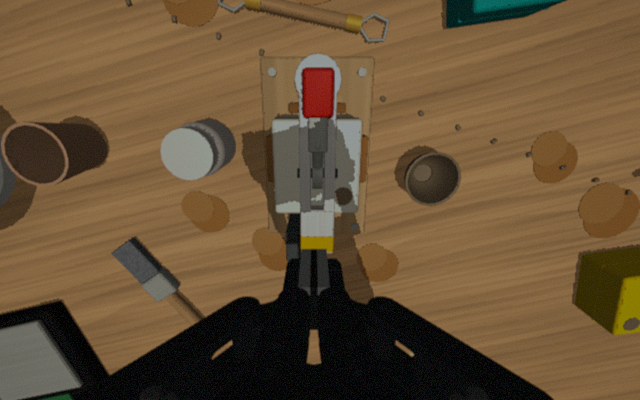

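The wrist view shows the strap home along the fixture (yellow end at (317,242)) and the red lever flat over the pivot post at (318,92). Its top slope is 0.069 rad, so θ≈1.50. The mould is in place, the jar (188,153) and pot (432,178) are untouched, and the arm is clear.

```bash
python3 -c "
from plant import *
print(job_done(), state()['time'])"
```

```text
the job is handed in; nothing more can be done
the job is handed in; nothing more can be done
```

The strap is home against its stop, the cam lever is fully down (about 1.50 rad) and clamping the mould. The last wrist view showed no disturbance, the arm is clear, and the job was handed in at about 15 s; no verdict came back.

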